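# Seat a car battery square on the bench scale

## Robot

A 7-joint arm with a two-finger parallel gripper is mounted at the origin on the work surface. World frame = base frame: x ahead of the robot, y to its left, z up, the work surface at z = 0. Lengths are in m, angles in rad, forces in N, time in s.
With the tool pointing down it reaches from about 0.425 to 0.825 m from the base axis. Payload 3.6 kg.
Tool frame: the origin (TCP) lies at the very end of the fingers, on their centre line; the grasp point (between the pads) lies manip.grip_depth behind it (manip.grip_depth is the distance from the TCP to the grasp point, in m); x points along the fingers, y is the direction in which the jaws open and shut, and the axes are right-handed (so a half turn about x gives the same grasp; the last joint's range is limited). The gripper opens to 85 mm and grips with 20 to 120 N. Pads are 22 mm wide; open, the fingers measure 114 mm over their backs; the gripper's body (76 mm by 85 mm) begins 54 mm behind the grasp point. The pads swing forward as they close: fully open they stand 13 mm farther back than shut.
Start: joints at [1.153, 0.615, -0.013, 1.423, 0.008, 1.103, -0.04], TCP at [0.248, -0.601, 0.231] pointing down, gripper open.
Joint ranges: [-3.12, 3.12], [-0.3, 2.06], [-1.34, 1.32], [0.26, 2.42], [-1.36, 4.5], [0.01, 1.98], [-2.84, 2.84]. Speed limits (rad/s): [2.79, 2.79, 3.14, 3.14, 3.14, 3.14, 3.14].

## Interface

Orientations are given as [roll, pitch, yaw] about the fixed x, y, z axes, in that order (R = Rz(yaw) Ry(pitch) Rx(roll)).
In Python, from plant import manip gives the robot as it stands.
- The arm moves only by the tool step_arm, never from a script. Its argument "series" is a list of rows, each an object of numbers: "x", "y", "z": the shift along the world's x, y, z in m; "turn": the turn about the world's z in rad; "jaw": the opening in per cent of the stroke, from 0 (shut) to 100 (fully open). A call has 1 to 20 rows; each row shifts and turns the commanded pose from where the row before left it; what a row does not reach is not made up. A row lasts 1/12 s, in which the tool goes at most 41.7 mm and 7.16 degrees, less where a joint would pass 70% of its speed; a pose out of reach is approached as far as the arm can. A call is refused whole if a number of a shift passes 0.0417 or a number of a turn 0.125, either way. A call with a gripper value outside its range is refused whole. The fingers move at their own pace and stop on an object; the grip force is fixed at half the most. Time passes only in rows, so rows that do not move let the fingers close. It gives the time, the measured TCP pose, the force and the opening at its end, in the units of the state.
- manip.state(): the state, without advancing time (a new reading comes with each control period).
- manip.grab_frame(name): name is "side" or "top"; returns (picture, depth): 420x560x3 uint8, blue, green, red; 420x560 float32, m along the optical axis (not along the pixel's ray), 0 where there is no reading.
- manip.get_calibration(name): a dict with "camera_matrix" (3x3 intrinsics, pixels), "R" (3x3) and "t" (3): a world point X has camera coordinates R X + t. Camera axes: x right, y down, z forward; pixel columns grow to the right and rows downward; lengths in m; the calibration is good to about 2 mm. A picture is of the moment at which its call begins. get_calibration takes no time and is no camera call.
- manip.hand_in(): hands the job in, once; it reports no verdict.
The state is a dict: "clock": time; "qpos": joint angles; "qd": joint speeds; "effort": joint torques, N m; "tcp_pos": TCP position; "eef_rot": TCP orientation; "force": force on the tool from outside, world axes, zero at the start; "ft_torque": the same for the moment, N m; "grip_width": opening from 0.0 (shut) to 1.0 (fully open).
Only numpy, scipy, OpenCV 4.12 (cv2) and the standard library are available. Lean on these libraries where they do the work, as an engineer would, in place of code of your own. Each camera call takes 0.05 s, during which the arm holds its last target. There are 200 camera calls.

## Task

Weigh the battery: pick it up off the bench and set it lightly on the scale's pan, clear of the two ledges. Then gently press it home, first flat against the long ledge and then slid along that ledge until it presses against the end ledge, so that it sits flat, centred and square with no edge hanging over; the load cell is delicate, so never push hard. Let go, and leave the other things on the bench where they are.

Things in the scene. Friction and masses are not known exactly. Their poses are not given: they have to be found in the camera images.
- pack_center (a point): Centre (half-way up) of the loose black hard-case car battery, a box 46 (x) by 96 (y) by 38 (z, height) mm, about 0.2 to 0.42 kg, with a pale label on top. It starts lying flat on the bench, so this point is 19 mm above whatever it rests on. Axes along its edges; either way round is equally good.
- scale: Bench scale fixed to the bench, grey housing 130 (x) by 170 (y) by 34 mm high carrying a small steel pan on a short column. Origin on the bench under the pan's centre; the housing reaches from x = -83 to +47 mm and y = -85 to +85 mm, display on the -x side. z up; x points across the pan towards its long ledge, y along the pan towards its end ledge.
- pan_center (a point): Centre of the steel pan's flat top, 52 mm above the bench; axes as the scale's. The pan is 62 mm (x) by 112 mm (y). Low ledges stand along its +x and +y edges; a battery 46 by 96 mm (long side along y) touching both is exactly centred, 8 mm inside the two open edges. Pushing the free battery over the pan takes 1 to 3 N, up to 8 N while gripped.
- long_ledge: Steel ledge 8 by 112 by 7 mm high on the pan's +x edge, its inner face 23 mm from the pan's centre. Fixed to the scale, axes as the scale's; origin at the centre of its underside. Stiff: a millimetre too far makes a large force, and measured positions are not that exact, so feel for it.
- end_ledge: Steel ledge 54 by 8 by 7 mm high on the pan's +y edge, its inner face 48 mm from the pan's centre. Fixed to the scale, axes as the scale's, just as stiff; origin at the centre of its underside.
- wheel: Bystander: loose black tyre lying flat, 68 mm across, 26 mm high. Origin at the centre of its underside.
- driver: Bystander: screwdriver 170 mm long lying on the bench.
- tin: Bystander: small clear screw jar, 60 mm across, 45 mm high. Origin at the centre of its underside.
- tray: Bystander: white parts tray 110 by 160 by 30 mm. Origin at the centre of its underside.

How it is judged:
On the way, in this order (a step that is already met when the one before it is completed fails the run):
1. battery on the pan, pressed against the long ledge with more than 1.5 N and level (contact force between pack and long_ledge above 1.5 N and z of pack_center in the frame of pan_center below 0.022 m and angle between pack_center's own z axis and vertical below 0.06 rad), for 0.1 s.
2. still within 3 mm of the long ledge, pressed against the end ledge with more than 1.5 N (contact force between pack and end_ledge above 1.5 N and x of pack_center in the frame of pan_center above -0.003 m and z of pack_center in the frame of pan_center below 0.022 m), for 0.1 s.
At the end, for the whole second after the job is handed in: The battery rests flat on the pan, its centre within 2 mm of the pan's centre in both directions (against both ledges), square to it within 0.035 rad, released and at rest; the other things are within 15 mm of where they were (x of pack_center in the frame of pan_center between -0.002 and 0.002 m and y of pack_center in the frame of pan_center between -0.002 and 0.002 m and z of pack_center in the frame of pan_center between 0.0175 and 0.0205 m and angle between the x axis of pack_center and the x axis of pan_center, either way round below 0.035 rad and angle between pack_center's own z axis and vertical below 0.03 rad and linear speed of pack below 0.01 m/s and distance of each of wheel, driver, tin, tray from where it was at the start of the episode below 0.015 m); the robot touches nothing.
It fails at once if battery pushed against a ledge with more than 15 N, or on the scale as a whole with more than 40 N (contact force between pack and long_ledge above 15 N or contact force between pack and end_ledge above 15 N or contact force between pack and scale above 40 N).
It fails at once if robot pressing on the scale itself with more than 15 N (contact force between any of the arm, the fingers and scale above 15 N).
It fails at once if a bystander moved by more than 15 mm (distance of any of wheel, driver, tin, tray from where it was at the start of the episode above 0.015 m).
It also fails if it takes over 72 s, if anything falls off the work surface, if the arm or the gripper's body presses on something with over 40 N, if the wrist force passes 120 N, or if a joint passes its speed limit or range.

## Working session

There is one attempt and no reset: what is moved stays moved. The work goes in short steps, Python scripts to look and compute and a tool call to move; the robot and the scene stay as the last step left them, time stands still between calls to the robot, and variables do not carry over. Pictures are saved under pics/ and viewed, on a budget of 10 in all, crops included, one or two more only if the job needs it, and the job is handed in when it is done.

Besides the shell and the picture viewer there is one more tool, called after "Request:" by a JSON object that holds its "api" and its "payload". step_arm: Moves the arm, as the interface text tells. Its arguments: {"type":"object","properties":{"series":{"type":"array","items":{"type":"object","properties":{"x":{"type":"number"},"y":{"type":"number"},"z":{"type":"number"},"turn":{"type":"number"},"jaw":{"type":"number"}}}}},"required":["series"]}

```bash
mkdir -p pics; ls; python3 - <<'E'
from plant import manip
import cv2,numpy as np
print(manip.state(), manip.grip_depth)
for n in("top","side"):
    p,d=manip.grab_frame(n); cv2.imwrite(f"pics/{n}0.png",p); np.save(f"pics/{n}0.npy",d)
    c=manip.get_calibration(n); print(n,c, (d>0).mean())
E
```

```text
pics
{'clock': 0.0, 'qpos': array([ 1.15251324,  0.61592037, -0.01261948,  1.42495209,  0.00810122,
        1.10339727, -0.04042372]), 'qd': array([ 1.83284220e-04, -2.37508908e-04,  2.04312925e-03, -2.53484871e-04,
       -3.29618576e-05, -1.53010852e-03, -1.84536016e-03]), 'effort': array([-5.81644163e-04, -4.69216955e+01,  2.58849543e-01, -1.71034741e+01,
        9.90213506e-03,  9.57780954e-03,  4.83745737e-06]), 'tcp_pos': array([ 0.24790191, -0.6000165 ,  0.23011977]), 'eef_rot': array([-1.55610479,  1.56816943,  1.97731723]), 'force': array([0.79353189, 0.57672908, 0.55402781]), 'ft_torque': array([0.04054518, 0.03168759, 0.00321482]), 'grip_width': 0.9993160950984465} 0.0187
top {'camera_matrix': array([[523.91608641,   0.        , 287.61272353],
       [  0.        , 523.91608641, 204.86449276],
       [  0.        ,   0.        ,   1.        ]]), 'R': array([[-0.02003472, -0.99974748,  0.01017816],
       [-0.99852413,  0.01949413, -0.0506906 ],
       [ 0.05047938, -0.01117871, -0.99866254]]), 't': array([-0.00634917,  0.55554273,  1.30114145])} 0.9957695578231293
side {'camera_matrix': array([[429.23356224,   0.        , 271.57489063],
       [  0.        , 429.23356224, 203.27954941],
       [  0.        ,   0.        ,   1.        ]]), 'R': array([[-0.93876977, -0.34406427,  0.01819593],
       [-0.23622082,  0.60427883, -0.76095126],
       [ 0.25082073, -0.7186563 , -0.64855384]]), 't': array([0.51688359, 0.18767943, 1.08195149])} 0.9959481292517007
```

View pics/top0.png

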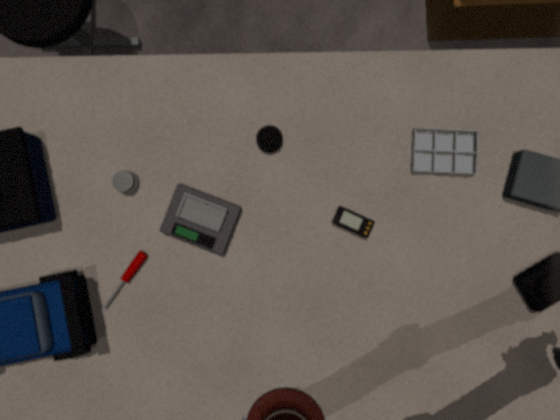

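View pics/side0.png

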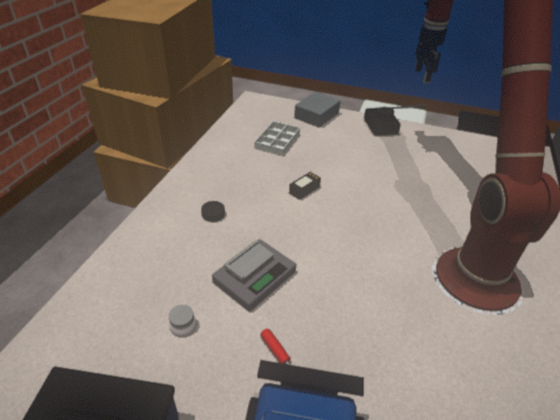

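The top view shows the battery at (353,221) and the scale at (201,218), with its display on the lower side, so scale x points up in the image (world +x) and scale y points left (+y). The bystanders are the jar at (125,182), the driver at (127,280), the tyre at (269,139) and the tray at (444,152). In the side view the battery is at (305,185) and the scale at (255,272).

```bash
cat > h.py <<'E'
import numpy as np,cv2
from plant import manip
def cal(n):
    c=manip.get_calibration(n); return c["camera_matrix"],c["R"],c["t"]
def plane(n,uv,z):
    K,R,t=cal(n); uv=np.atleast_2d(uv).astype(float)
    r=np.c_[uv,np.ones(len(uv))]@np.linalg.inv(K).T@R; C=-R.T@t
    return C+r*((z-C[2])/r[:,2])[:,None]
def cloud(n,d):
    K,R,t=cal(n); v,u=np.mgrid[:d.shape[0],:d.shape[1]]
    P=np.stack([u,v,np.ones_like(u)],-1)@np.linalg.inv(K).T*d[...,None]
    return (P-t)@R
def tri(uvt,uvs):
    A=[];b=[]
    for n,uv in(("top",uvt),("side",uvs)):
        K,R,t=cal(n);M=K@np.c_[R,t]
        for i in(0,1): q=uv[i]*M[2]-M[i];A.append(q[:3]);b.append(-q[3])
    return np.linalg.lstsq(np.array(A),np.array(b),rcond=None)[0]
E
python3 - <<'E'
from h import *
top=cv2.imread("pics/top0.png");side=cv2.imread("pics/side0.png")
def crop(p,x,y,w,h,s): return cv2.resize(p[y:y+h,x:x+w],None,fx=s,fy=s,interpolation=cv2.INTER_CUBIC)
a=crop(top,151,175,100,90,4);b=crop(side,205,230,100,90,4);c=crop(top,320,192,66,60,4);e=crop(side,280,165,50,45,4)
im=np.zeros((600,800,3),np.uint8)
im[:360,:400]=a;im[:360,400:]=b;im[360:600,:264]=c;im[360:540,400:600]=e
cv2.imwrite("pics/crop1.png",im)
for n,(x,y,w,h) in(("top",(151,175,100,90)),("side",(205,230,100,90)),("top",(320,192,66,60)),("side",(280,165,50,45))):
    P=cloud(n,np.load(f"pics/{n}0.npy"))[y:y+h,x:x+w].reshape(-1,3)
    print(n,np.histogram(P[:,2],bins=np.arange(-.01,.08,.004)))
E
```

```text
top (array([  99, 1259, 2851, 1074,   53,    8,    6,    6,   17,  195, 1012,
       1013,  184,   19,  210,  549,  263,  134,   22,    0,    0,    0]), array([-0.01 , -0.006, -0.002,  0.002,  0.006,  0.01 ,  0.014,  0.018,
        0.022,  0.026,  0.03 ,  0.034,  0.038,  0.042,  0.046,  0.05 ,
        0.054,  0.058,  0.062,  0.066,  0.07 ,  0.074,  0.078]))
side (array([   0,  481, 4439,  653,   74,   93,   78,   88,   84,  119,  855,
        952,   43,    5,   87,  624,  159,  133,    0,    0,    0,    0]), array([-0.01 , -0.006, -0.002,  0.002,  0.006,  0.01 ,  0.014,  0.018,
        0.022,  0.026,  0.03 ,  0.034,  0.038,  0.042,  0.046,  0.05 ,
        0.054,  0.058,  0.062,  0.066,  0.07 ,  0.074,  0.078]))
top (array([  70,  837, 1628,  620,   28,    5,    8,    7,    4,    6,   49,
        320,  325,   31,    1,    0,    0,    0,    0,    0,    0,    0]), array([-0.01 , -0.006, -0.002,  0.002,  0.006,  0.01 ,  0.014,  0.018,
        0.022,  0.026,  0.03 ,  0.034,  0.038,  0.042,  0.046,  0.05 ,
        0.054,  0.058,  0.062,  0.066,  0.07 ,  0.074,  0.078]))
side (array([   0,  167, 1303,  244,   32,   33,   28,   31,   32,   39,   29,
        143,  157,    3,    0,    0,    0,    0,    0,    0,    0,    0]), array([-0.01 , -0.006, -0.002,  0.002,  0.006,  0.01 ,  0.014,  0.018,
        0.022,  0.026,  0.03 ,  0.034,  0.038,  0.042,  0.046,  0.05 ,
        0.054,  0.058,  0.062,  0.066,  0.07 ,  0.074,  0.078]))
```

View pics/crop1.png

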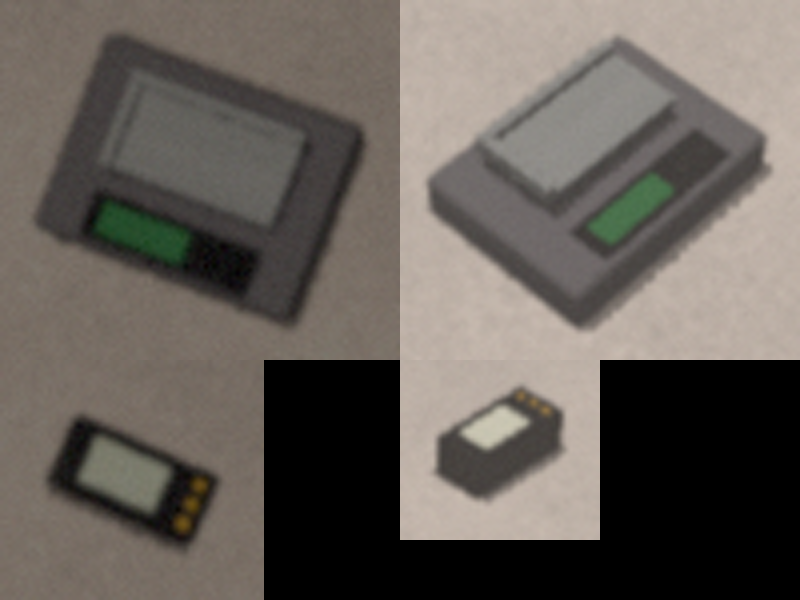

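The crops show the long ledge on the side away from the display (up in the top view) and the end ledge on the left. That fits the described axes. The depth heights also agree: housing about 34 mm, pan about 52, ledge about 59 and battery about 37–38.

```bash
cat >> h.py <<'E'
def rect(n,d,box,zlo,zhi,z):
    x,y,w,h=box;P=cloud(n,cv2.medianBlur(d,3))
    m=np.zeros(d.shape,np.uint8);m[y:y+h,x:x+w]=((P[...,2]>zlo)&(P[...,2]<zhi))[y:y+h,x:x+w]
    c=max(cv2.findContours(m,cv2.RETR_EXTERNAL,cv2.CHAIN_APPROX_NONE)[0],key=cv2.contourArea)
    m[:]=0;cv2.drawContours(m,[c],-1,1,-1)
    v,u=np.nonzero(m)
    uv=np.concatenate([np.c_[u+a,v+b] for a in(-.5,.5) for b in(-.5,.5)])
    q=plane(n,uv,z)[:,:2]; r=cv2.minAreaRect((q*1000).astype(np.float32))
    M=P[m>0]; 
    # orientation / centre by moments too
    g=plane(n,np.c_[u,v],z)[:,:2]; w_,V=np.linalg.eigh(np.cov(g.T)); k=V[:,1]; 
    return dict(c=np.round(r[0],1),size=np.round(r[1],1),ang=round(r[2],1),mc=np.round(g.mean(0)*1000,1),mang=round(float(np.degrees(np.arctan2(k[1],k[0])))%180,1),msz=np.round(np.sqrt(12*w_)*1000,1),z=round(float(np.median(M[:,2])*1000),1))
E
python3 - <<'E'
from h import *
B={"top":((151,175,100,90),(320,192,66,60)),"side":((205,230,100,90),(280,165,50,45))}
for n in B:
    d=np.load(f"pics/{n}0.npy")
    print(n,"bat",rect(n,d,B[n][1],.028,.05,.038))
    print(n,"hous",rect(n,d,B[n][0],.026,.07,.034))
    print(n,"pan",rect(n,d,B[n][0],.044,.07,.053))
    print(n,"ledges",rect(n,d,B[n][0],.0565,.07,.059))
E
```

```text
top bat {'c': array([ 510.9, -177.6]), 'size': array([100. ,  49.7]), 'ang': 64.4, 'mc': array([ 510.7, -178.2]), 'mang': 64.3, 'msz': array([46.3, 95.9]), 'z': 37.7}
top hous {'c': array([525.1, 199.5]), 'size': array([172.7, 132.6]), 'ang': 67.9, 'mc': array([524.9, 199.5]), 'mang': 67.4, 'msz': array([129.3, 169.1]), 'z': 35.0}
top pan {'c': array([542. , 193.7]), 'size': array([116.8,  64.9]), 'ang': 67.9, 'mc': array([541.9, 193.7]), 'mang': 68.0, 'msz': array([ 61.8, 113.5]), 'z': 52.0}
top ledges {'c': array([565.3, 195. ]), 'size': array([ 56.2, 124.4]), 'ang': 4.8, 'mc': array([564.2, 202.2]), 'mang': 84.4, 'msz': array([ 45.4, 131.3]), 'z': 58.2}
side bat {'c': array([ 506.8, -172.3]), 'size': array([110.8,  57.9]), 'ang': 64.3, 'mc': array([ 507.1, -171.6]), 'mang': 66.4, 'msz': array([ 51.8, 103. ]), 'z': 37.8}
side hous {'c': array([523. , 203.2]), 'size': array([176.2, 139.7]), 'ang': 67.5, 'mc': array([521.7, 207.6]), 'mang': 69.0, 'msz': array([133.8, 170.2]), 'z': 35.0}
side pan {'c': array([540.2, 192.9]), 'size': array([121.6,  73.5]), 'ang': 67.6, 'mc': array([540.7, 196. ]), 'mang': 68.8, 'msz': array([ 69.3, 114.2]), 'z': 52.3}
side ledges {'c': array([562.2, 197.9]), 'size': array([ 56.9, 127.9]), 'ang': 5.1, 'mc': array([561.3, 206.5]), 'mang': 87.3, 'msz': array([ 48.3, 128.1]), 'z': 58.4}
```

```bash
cat >> h.py <<'E'
from scipy.spatial.transform import Rotation as Ro
def st(tag=""):
    s=manip.state();R=Ro.from_euler("xyz",s["eef_rot"]).as_matrix()
    ja=np.degrees(np.arctan2(R[1,1],R[0,1])); ja=(ja+90)%180-90
    print(tag,"t",round(s["clock"],2),"tcp",np.round(s["tcp_pos"]*1000,1),"jaw axis deg",round(ja,2),"tool x",np.round(R[:,0],3),"F",np.round(s["force"],2),"T",np.round(s["ft_torque"],3),"g",round(s["grip_width"],3))
    return s
E
python3 - <<'E'
from h import *
s=st();print(np.round(s["qpos"],2))
E
```

```text
t 0.1 tcp [ 247.9 -600.1  230.2] jaw axis deg -67.55 tool x [-0.001  0.002 -1.   ] F [ 0.23 -1.08 -0.03] T [ 0.013  0.01  -0.006] g 1.003
[ 1.15  0.62 -0.01  1.42  0.01  1.1  -0.04]
```

Request:
{"api": "step_arm", "payload": {"series": [{"x": 0.0175,"y": 0.0281,"turn": 0.0487,"jaw": 100},{"x": 0.0175,"y": 0.0281,"turn": 0.0487},{"x": 0.0175,"y": 0.0281,"turn": 0.0487},{"x": 0.0175,"y": 0.0281,"turn": 0.0487},{"x": 0.0175,"y": 0.0281,"turn": 0.0487},{"x": 0.0175,"y": 0.0281,"turn": 0.0487},{"x": 0.0175,"y": 0.0281,"turn": 0.0487},{"x": 0.0175,"y": 0.0281,"turn": 0.0487},{"x": 0.0175,"y": 0.0281,"turn": 0.0487},{"x": 0.0175,"y": 0.0281,"turn": 0.0487},{"x": 0.0175,"y": 0.0281,"turn": 0.0487},{"x": 0.0175,"y": 0.0281,"turn": 0.0487},{"x": 0.0175,"y": 0.0281,"turn": 0.0487},{"x": 0.0175,"y": 0.0281,"turn": 0.0487},{"x": 0.0175,"y": 0.0281,"turn": 0.0487},{},{},{}]}}

```text
schema error: expected keys x, y, z, turn, jaw
```

```bash
python3 -c "
from h import *
st()"
```

```text
t 0.1 tcp [ 247.9 -600.1  230.2] jaw axis deg -67.55 tool x [-0.001  0.002 -1.   ] F [ 0.23 -1.08 -0.03] T [ 0.013  0.01  -0.006] g 1.003
```

All keys are needed in every row.

Request:
{"api": "step_arm", "payload": {"series": [{"x": 0.0175,"y": 0.0281,"z": 0,"turn": 0.0487,"jaw": 100},{"x": 0.0175,"y": 0.0281,"z": 0,"turn": 0.0487,"jaw": 100},{"x": 0.0175,"y": 0.0281,"z": 0,"turn": 0.0487,"jaw": 100},{"x": 0.0175,"y": 0.0281,"z": 0,"turn": 0.0487,"jaw": 100},{"x": 0.0175,"y": 0.0281,"z": 0,"turn": 0.0487,"jaw": 100},{"x": 0.0175,"y": 0.0281,"z": 0,"turn": 0.0487,"jaw": 100},{"x": 0.0175,"y": 0.0281,"z": 0,"turn": 0.0487,"jaw": 100},{"x": 0.0175,"y": 0.0281,"z": 0,"turn": 0.0487,"jaw": 100},{"x": 0.0175,"y": 0.0281,"z": 0,"turn": 0.0487,"jaw": 100},{"x": 0.0175,"y": 0.0281,"z": 0,"turn": 0.0487,"jaw": 100},{"x": 0.0175,"y": 0.0281,"z": 0,"turn": 0.0487,"jaw": 100},{"x": 0.0175,"y": 0.0281,"z": 0,"turn": 0.0487,"jaw": 100},{"x": 0.0175,"y": 0.0281,"z": 0,"turn": 0.0487,"jaw": 100},{"x": 0.0175,"y": 0.0281,"z": 0,"turn": 0.0487,"jaw": 100},{"x": 0.0175,"y": 0.0281,"z": 0,"turn": 0.0487,"jaw": 100},{"x": 0,"y": 0,"z": 0,"turn": 0,"jaw": 100},{"x": 0,"y": 0,"z": 0,"turn": 0,"jaw": 100},{"x": 0,"y": 0,"z": 0,"turn": 0,"jaw": 100}]}}

```text
clock: 1.6
tcp_pos: [0.51, -0.18, 0.2308]
eef_rot: [-0.751, 1.569, -2.771]
force: [-0.3, 0.1, -0.3]
grip_width: 1.002
```

```bash
python3 -c "
from h import *
st()"
```

```text
t 1.6 tcp [ 510.  -180.   230.8] jaw axis deg -25.74 tool x [-0.002 -0.001 -1.   ] F [-0.34  0.06 -0.34] T [-0.038  0.017 -0.014] g 1.002
```

Request:
{"api": "step_arm", "payload": {"series": [{"x": 0.0007,"y": 0.002,"z": -0.0275,"turn": 0,"jaw": 100},{"x": 0,"y": 0,"z": -0.0275,"turn": 0,"jaw": 100},{"x": 0,"y": 0,"z": -0.0275,"turn": 0,"jaw": 100},{"x": 0,"y": 0,"z": -0.0275,"turn": 0,"jaw": 100},{"x": 0,"y": 0,"z": -0.0275,"turn": 0,"jaw": 100},{"x": 0,"y": 0,"z": -0.0275,"turn": 0,"jaw": 100},{"x": 0,"y": 0,"z": -0.0175,"turn": 0,"jaw": 100},{"x": 0,"y": 0,"z": -0.01,"turn": 0,"jaw": 100},{"x": 0,"y": 0,"z": -0.009,"turn": 0,"jaw": 100},{"x": 0,"y": 0,"z": -0.009,"turn": 0,"jaw": 100},{"x": 0,"y": 0,"z": -0.009,"turn": 0,"jaw": 100},{"x": 0,"y": 0,"z": 0,"turn": 0,"jaw": 100},{"x": 0,"y": 0,"z": 0,"turn": 0,"jaw": 100}]}}

```text
clock: 2.68
tcp_pos: [0.5115, -0.1773, 0.0119]
eef_rot: [1.187, 1.571, -0.832]
force: [-0.4, 0.5, 0.2]
grip_width: 1.0
```

```bash
python3 -c "
from h import *
st()
p,d=manip.grab_frame('side');cv2.imwrite('pics/s2.png',cv2.resize(p[105:255,220:420],None,fx=4,fy=4,interpolation=2))"
```

```text
t 2.68 tcp [ 511.5 -177.3   11.9] jaw axis deg -25.7 tool x [ 0. -0. -1.] F [-0.43  0.46  0.16] T [-0.009  0.007  0.029] g 1.0
```

View pics/s2.png

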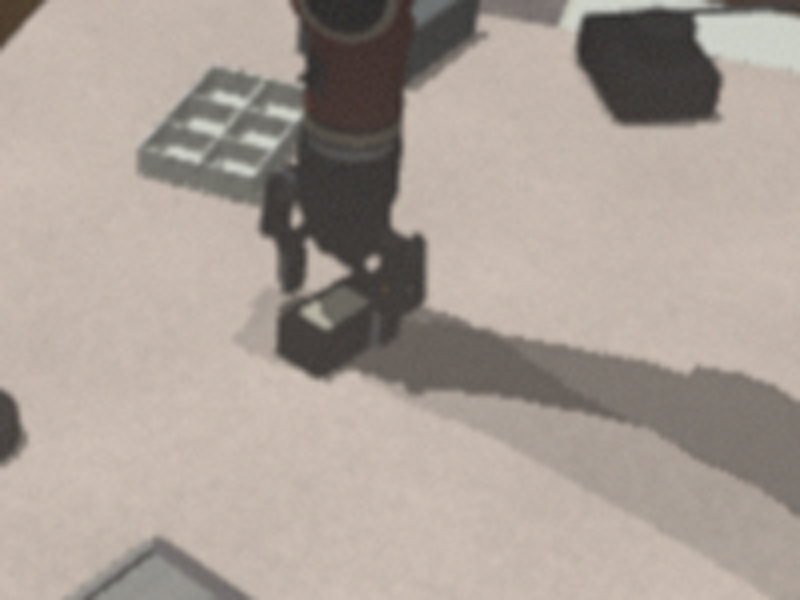

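The fingers straddle the battery at (325,315) in the crop, centred along its length, with the tips standing a little above the bench. I'll close the jaws and lift slightly.

Request:
{"api": "step_arm", "payload": {"series": [{"x": 0,"y": 0,"z": 0,"turn": 0,"jaw": 0},{"x": 0,"y": 0,"z": 0,"turn": 0,"jaw": 0},{"x": 0,"y": 0,"z": 0,"turn": 0,"jaw": 0},{"x": 0,"y": 0,"z": 0,"turn": 0,"jaw": 0},{"x": 0,"y": 0,"z": 0,"turn": 0,"jaw": 0},{"x": 0,"y": 0,"z": 0,"turn": 0,"jaw": 0},{"x": 0,"y": 0,"z": 0,"turn": 0,"jaw": 0},{"x": 0,"y": 0,"z": 0,"turn": 0,"jaw": 0},{"x": 0,"y": 0,"z": 0,"turn": 0,"jaw": 0},{"x": 0,"y": 0,"z": 0,"turn": 0,"jaw": 0}]}}

```text
clock: 3.57
tcp_pos: [0.5114, -0.1771, 0.0125]
eef_rot: [-0.803, 1.571, -2.822]
force: [0.3, 0.5, 4.9]
grip_width: 0.522
```

```bash
python3 -c "
from h import *
st()"
```

```text
t 3.57 tcp [ 511.4 -177.1   12.5] jaw axis deg -25.69 tool x [-0. -0. -1.] F [0.31 0.48 4.95] T [0.216 0.444 0.011] g 0.522
```

Request:
{"api": "step_arm", "payload": {"series": [{"x": 0,"y": 0,"z": 0.005,"turn": 0,"jaw": 0},{"x": 0,"y": 0,"z": 0.015,"turn": 0,"jaw": 0},{"x": 0,"y": 0,"z": 0.02,"turn": 0,"jaw": 0},{"x": 0,"y": 0,"z": 0.02,"turn": 0,"jaw": 0},{"x": 0,"y": 0,"z": 0.02,"turn": 0,"jaw": 0},{"x": 0,"y": 0,"z": 0.02,"turn": 0,"jaw": 0},{"x": 0,"y": 0,"z": 0,"turn": 0,"jaw": 0},{"x": 0,"y": 0,"z": 0,"turn": 0,"jaw": 0},{"x": 0,"y": 0,"z": 0,"turn": 0,"jaw": 0},{"x": 0,"y": 0,"z": 0,"turn": 0,"jaw": 0}]}}

```text
clock: 4.4
tcp_pos: [0.51, -0.1769, 0.1101]
eef_rot: [-1.407, 1.567, 2.857]
force: [-0.1, 0.4, -4.0]
grip_width: 0.526
```

```bash
python3 -c "
from h import *
st()
d=manip.grab_frame('top')[1];np.save('pics/t3.npy',d)
print(rect('top',d,(300,150,120,120),.11,.145,.138))
p,d=manip.grab_frame('side');cv2.imwrite('pics/s3.png',cv2.resize(p[85:235,220:420],None,fx=4,fy=4,interpolation=2))"
```

```text
t 4.4 tcp [ 510.  -176.9  110.1] jaw axis deg -25.69 tool x [-0.004  0.001 -1.   ] F [-0.07  0.43 -4.03] T [0.019 0.005 0.001] g 0.526
{'c': array([ 524.1, -148.7]), 'size': array([37.3, 50.9]), 'ang': 64.6, 'mc': array([ 524.1, -143.7]), 'mang': 167.0, 'msz': array([25.9, 49.9]), 'z': 135.2}
```

View pics/s3.png

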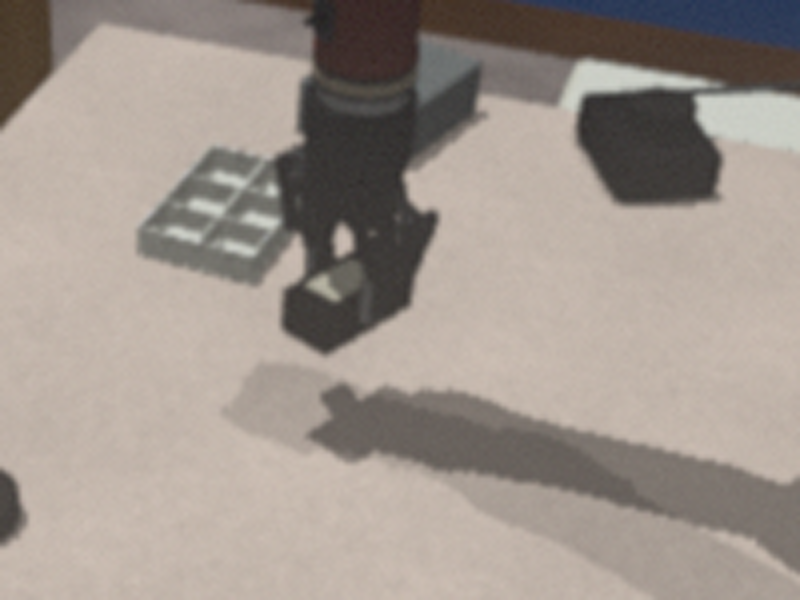

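The battery is held level at (340,300) in the crop, and the wrist reads about 4 N of weight. Next I'll carry it to above the pan, 5 mm and 7 mm short of the ledges.

Request:
{"api": "step_arm", "payload": {"series": [{"x": 0.0021,"y": 0.015,"z": 0,"turn": 0.005,"jaw": 0},{"x": 0.0021,"y": 0.03,"z": 0,"turn": 0.005,"jaw": 0},{"x": 0.0021,"y": 0.03,"z": 0,"turn": 0.005,"jaw": 0},{"x": 0.0021,"y": 0.03,"z": 0,"turn": 0.005,"jaw": 0},{"x": 0.0021,"y": 0.03,"z": 0,"turn": 0.005,"jaw": 0},{"x": 0.0021,"y": 0.03,"z": 0,"turn": 0.005,"jaw": 0},{"x": 0.0021,"y": 0.03,"z": 0,"turn": 0.005,"jaw": 0},{"x": 0.0021,"y": 0.03,"z": 0,"turn": 0.005,"jaw": 0},{"x": 0.0021,"y": 0.03,"z": 0,"turn": 0.005,"jaw": 0},{"x": 0.0021,"y": 0.03,"z": 0,"turn": 0.005,"jaw": 0},{"x": 0.0021,"y": 0.03,"z": 0,"turn": 0.005,"jaw": 0},{"x": 0.002,"y": 0.03,"z": 0,"turn": 0.005,"jaw": 0},{"x": 0,"y": 0.0217,"z": 0,"turn": 0,"jaw": 0},{"x": 0,"y": 0,"z": 0,"turn": 0,"jaw": 0},{"x": 0,"y": 0,"z": 0,"turn": 0,"jaw": 0},{"x": 0,"y": 0,"z": 0,"turn": 0,"jaw": 0},{"x": 0,"y": 0,"z": 0,"turn": 0,"jaw": 0}]}}

```text
clock: 5.92
tcp_pos: [0.5364, 0.1874, 0.1111]
eef_rot: [-0.191, 1.568, -2.153]
force: [-0.4, 0.8, -2.6]
grip_width: 0.526
```

```bash
python3 -c "
from h import *
st()
p,d=manip.grab_frame('side');cv2.imwrite('pics/s4.png',cv2.resize(p[160:310,170:370],None,fx=4,fy=4,interpolation=2))"
```

```text
t 5.92 tcp [536.4 187.4 111.1] jaw axis deg -22.39 tool x [-0.001 -0.002 -1.   ] F [-0.4   0.75 -2.61] T [-0.016  0.028  0.004] g 0.526
```

View pics/s4.png

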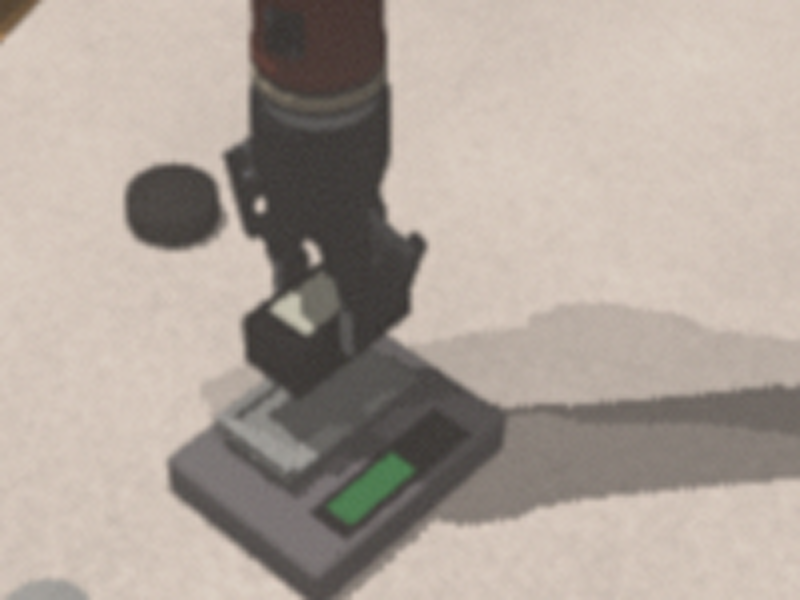

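The battery hangs over the pan at (320,330) in the crop, aligned with the scale and clear of the tyre. I'll correct the offset and descend to about 3 mm above the pan.

Request:
{"api": "step_arm", "payload": {"series": [{"x": -0.0013,"y": 0.0024,"z": -0.008,"turn": 0,"jaw": 0},{"x": 0,"y": 0,"z": -0.01,"turn": 0,"jaw": 0},{"x": 0,"y": 0,"z": -0.01,"turn": 0,"jaw": 0},{"x": 0,"y": 0,"z": -0.008,"turn": 0,"jaw": 0},{"x": 0,"y": 0,"z": -0.005,"turn": 0,"jaw": 0},{"x": 0,"y": 0,"z": -0.002,"turn": 0,"jaw": 0},{"x": 0,"y": 0,"z": 0,"turn": 0,"jaw": 0},{"x": 0,"y": 0,"z": 0,"turn": 0,"jaw": 0},{"x": 0,"y": 0,"z": 0,"turn": 0,"jaw": 0},{"x": 0,"y": 0,"z": 0,"turn": 0,"jaw": 0}]}}

```text
clock: 6.8
tcp_pos: [0.5356, 0.192, 0.0693]
eef_rot: [2.377, 1.57, 0.418]
force: [-0.4, 0.2, -3.6]
grip_width: 0.525
```

```bash
python3 -c "
from h import *
st()"
```

```text
t 6.8 tcp [535.6 192.   69.3] jaw axis deg -22.26 tool x [ 0.001  0.    -1.   ] F [-0.4   0.24 -3.57] T [-0.013  0.036  0.018] g 0.525
```

Request:
{"api": "step_arm", "payload": {"series": [{"x": 0,"y": 0,"z": -0.001,"turn": 0,"jaw": 0},{"x": 0,"y": 0,"z": -0.001,"turn": 0,"jaw": 0},{"x": 0,"y": 0,"z": -0.001,"turn": 0,"jaw": 0},{"x": 0,"y": 0,"z": 0,"turn": 0,"jaw": 0},{"x": 0,"y": 0,"z": 0,"turn": 0,"jaw": 0}]}}

```text
clock: 7.22
tcp_pos: [0.5351, 0.1919, 0.0657]
eef_rot: [-1.022, 1.571, -2.982]
force: [0.5, 1.0, -3.1]
grip_width: 0.528
```

Request:
{"api": "step_arm", "payload": {"series": [{"x": 0,"y": 0,"z": -0.0005,"turn": 0,"jaw": 0},{"x": 0,"y": 0,"z": -0.0005,"turn": 0,"jaw": 0},{"x": 0,"y": 0,"z": 0,"turn": 0,"jaw": 0}]}}

```text
clock: 7.47
tcp_pos: [0.5351, 0.1919, 0.0647]
eef_rot: [-1.06, 1.571, -3.019]
force: [0.4, 1.1, -3.3]
grip_width: 0.527
```

Request:
{"api": "step_arm", "payload": {"series": [{"x": 0,"y": 0,"z": -0.0005,"turn": 0,"jaw": 0},{"x": 0,"y": 0,"z": 0,"turn": 0,"jaw": 0},{"x": 0,"y": 0,"z": 0,"turn": 0,"jaw": 0}]}}

```text
clock: 7.72
tcp_pos: [0.5352, 0.1919, 0.0646]
eef_rot: [2.302, 1.571, 0.342]
force: [-0.1, 0.2, -0.1]
grip_width: 0.525
```

The battery touched down at TCP z 64.6, and the pan now carries its weight. Next I'll push along scale +x in small steps and watch the force.

Request:
{"api": "step_arm", "payload": {"series": [{"x": 0.00046,"y": -0.00019,"z": 0,"turn": 0,"jaw": 0},{"x": 0.00046,"y": -0.00019,"z": 0,"turn": 0,"jaw": 0},{"x": 0.00046,"y": -0.00019,"z": 0,"turn": 0,"jaw": 0},{"x": 0.00046,"y": -0.00019,"z": 0,"turn": 0,"jaw": 0},{"x": 0,"y": 0,"z": 0,"turn": 0,"jaw": 0}]}}

```text
clock: 8.13
tcp_pos: [0.5357, 0.1918, 0.0646]
eef_rot: [-1.306, 1.568, 3.018]
force: [-5.0, 0.4, 4.3]
grip_width: 0.526
```

Request:
{"api": "step_arm", "payload": {"series": [{"x": 0.00046,"y": -0.00019,"z": 0,"turn": 0,"jaw": 0},{"x": 0.00046,"y": -0.00019,"z": 0,"turn": 0,"jaw": 0},{"x": 0,"y": 0,"z": 0,"turn": 0,"jaw": 0}]}}

```text
clock: 8.38
tcp_pos: [0.5366, 0.1916, 0.0646]
eef_rot: [-1.448, 1.568, 2.877]
force: [-4.6, 0.2, 3.6]
grip_width: 0.525
```

```bash
cat >> h.py <<'E'
def sc(z=None):
    s=st();a=np.radians(-22.3);e=np.array([[np.cos(a),np.sin(a)],[-np.sin(a),np.cos(a)]])
    print("scale frame tcp",np.round(e@(s["tcp_pos"][:2]*1000-[542,193.5]),2),"F",np.round(e@s["force"][:2],2))
E
python3 -c "
from h import *
sc()"
```

```text
t 8.38 tcp [536.6 191.6  64.6] jaw axis deg -22.2 tool x [-0.002  0.001 -1.   ] F [-4.56  0.24  3.57] T [0.204 1.074 0.003] g 0.525
scale frame tcp [-4.26 -3.79] F [-4.31 -1.51]
```

Request:
{"api": "step_arm", "payload": {"series": [{"x": 0,"y": 0,"z": 0.0003,"turn": 0,"jaw": 0},{"x": 0.00046,"y": -0.00019,"z": 0,"turn": 0,"jaw": 0},{"x": 0.00046,"y": -0.00019,"z": 0,"turn": 0,"jaw": 0},{"x": 0,"y": 0,"z": 0,"turn": 0,"jaw": 0}]}}

```text
clock: 8.72
tcp_pos: [0.5389, 0.1907, 0.0646]
eef_rot: [-2.364, 1.57, 1.959]
force: [-1.6, 0.4, 1.8]
grip_width: 0.527
```

Request:
{"api": "step_arm", "payload": {"series": [{"x": 0.00046,"y": -0.00019,"z": 0,"turn": 0,"jaw": 0},{"x": 0,"y": 0,"z": 0,"turn": 0,"jaw": 0}]}}

```text
clock: 8.88
tcp_pos: [0.5389, 0.1907, 0.0645]
eef_rot: [-1.747, 1.57, 2.577]
force: [-3.8, 1.9, 1.8]
grip_width: 0.528
```

Request:
{"api": "step_arm", "payload": {"series": [{"x": 0.00046,"y": -0.00019,"z": 0,"turn": 0,"jaw": 0},{"x": 0,"y": 0,"z": 0,"turn": 0,"jaw": 0}]}}

```text
clock: 9.05
tcp_pos: [0.5389, 0.1906, 0.0646]
eef_rot: [-1.483, 1.569, 2.842]
force: [-4.7, 2.4, 1.9]
grip_width: 0.526
```

```bash
python3 -c "
from h import *
sc()"
```

```text
t 9.05 tcp [538.9 190.6  64.6] jaw axis deg -22.19 tool x [-0.002  0.    -1.   ] F [-4.75  2.35  1.87] T [0.472 1.035 0.025] g 0.526
scale frame tcp [-1.77 -3.81] F [-5.29  0.38]
```

Request:
{"api": "step_arm", "payload": {"series": [{"x": 0,"y": 0,"z": 0.0003,"turn": 0,"jaw": 0},{"x": 0,"y": 0,"z": 0,"turn": 0,"jaw": 0}]}}

```text
clock: 9.22
tcp_pos: [0.5389, 0.1906, 0.0646]
eef_rot: [-1.477, 1.569, 2.848]
force: [-5.5, 2.5, 0.5]
grip_width: 0.53
```

Request:
{"api": "step_arm", "payload": {"series": [{"x": 0.00028,"y": -0.00011,"z": 0,"turn": 0,"jaw": 0},{"x": 0,"y": 0,"z": 0,"turn": 0,"jaw": 0}]}}

```text
clock: 9.38
tcp_pos: [0.5389, 0.1906, 0.0646]
eef_rot: [-1.413, 1.569, 2.913]
force: [-5.1, 2.7, 0.7]
grip_width: 0.526
```

```bash
python3 -c "
from h import *
sc()"
```

```text
t 9.38 tcp [538.9 190.6  64.6] jaw axis deg -22.18 tool x [-0.002  0.001 -1.   ] F [-5.09  2.74  0.7 ] T [0.576 1.018 0.106] g 0.526
scale frame tcp [-1.75 -3.83] F [-5.75  0.61]
```

The battery is against the long ledge: 5.8 N along x at low vertical load, with no motion. Now I'll slide it along +y.

Request:
{"api": "step_arm", "payload": {"series": [{"x": 0.00019,"y": 0.00046,"z": 0,"turn": 0,"jaw": 0},{"x": 0.00019,"y": 0.00046,"z": 0,"turn": 0,"jaw": 0},{"x": 0.00019,"y": 0.00046,"z": 0,"turn": 0,"jaw": 0},{"x": 0,"y": 0,"z": 0,"turn": 0,"jaw": 0}]}}

```text
clock: 9.72
tcp_pos: [0.5389, 0.1906, 0.0646]
eef_rot: [-0.732, 1.567, -2.691]
force: [-6.1, 0.9, 2.5]
grip_width: 0.525
```

Request:
{"api": "step_arm", "payload": {"series": [{"x": 0.00019,"y": 0.00046,"z": 0,"turn": 0,"jaw": 0},{"x": 0.00019,"y": 0.00046,"z": 0,"turn": 0,"jaw": 0},{"x": 0,"y": 0,"z": 0,"turn": 0,"jaw": 0}]}}

```text
clock: 9.97
tcp_pos: [0.5389, 0.1906, 0.0646]
eef_rot: [-0.579, 1.565, -2.537]
force: [-7.5, -0.0, 4.2]
grip_width: 0.526
```

```bash
python3 -c "
from h import *
sc()"
```

```text
t 9.97 tcp [538.9 190.6  64.6] jaw axis deg -22.23 tool x [-0.005 -0.003 -1.   ] F [-7.51 -0.03  4.16] T [0.099 1.432 0.12 ] g 0.526
scale frame tcp [-1.75 -3.81] F [-6.94 -2.88]
```

Request:
{"api": "step_arm", "payload": {"series": [{"x": -0.00037,"y": 0.00015,"z": 0.0004,"turn": 0,"jaw": 0},{"x": 0,"y": 0,"z": 0.0003,"turn": 0,"jaw": 0},{"x": 0,"y": 0,"z": 0,"turn": 0,"jaw": 0}]}}

```text
clock: 10.22
tcp_pos: [0.539, 0.1907, 0.0647]
eef_rot: [-0.565, 1.566, -2.524]
force: [-5.9, -0.0, -0.9]
grip_width: 0.526
```

Request:
{"api": "step_arm", "payload": {"series": [{"x": 0.00019,"y": 0.00046,"z": 0,"turn": 0,"jaw": 0},{"x": 0,"y": 0,"z": 0,"turn": 0,"jaw": 0}]}}

```text
clock: 10.38
tcp_pos: [0.5389, 0.1907, 0.0647]
eef_rot: [-0.519, 1.565, -2.479]
force: [-5.7, -0.8, 0.6]
grip_width: 0.528
```

```bash
python3 -c "
from h import *
sc()"
```

```text
t 10.38 tcp [538.9 190.7  64.7] jaw axis deg -22.27 tool x [-0.005 -0.004 -1.   ] F [-5.74 -0.77  0.64] T [-0.113  1.278  0.195] g 0.528
scale frame tcp [-1.79 -3.71] F [-5.02 -2.89]
```

Request:
{"api": "step_arm", "payload": {"series": [{"x": -0.00055,"y": 0.00023,"z": 0,"turn": 0,"jaw": 0},{"x": 0,"y": 0,"z": 0.0001,"turn": 0,"jaw": 0},{"x": 0,"y": 0,"z": 0,"turn": 0,"jaw": 0}]}}

```text
clock: 10.63
tcp_pos: [0.5389, 0.1908, 0.0647]
eef_rot: [-0.416, 1.565, -2.376]
force: [-4.2, -1.7, -1.6]
grip_width: 0.529
```

Request:
{"api": "step_arm", "payload": {"series": [{"x": 0.00019,"y": 0.00046,"z": 0,"turn": 0,"jaw": 0},{"x": 0,"y": 0,"z": 0,"turn": 0,"jaw": 0}]}}

```text
clock: 10.8
tcp_pos: [0.5389, 0.1908, 0.0648]
eef_rot: [-0.392, 1.564, -2.352]
force: [-6.5, -2.3, 0.4]
grip_width: 0.528
```

```bash
python3 -c "
from h import *
sc()"
```

```text
t 10.8 tcp [538.9 190.8  64.8] jaw axis deg -22.31 tool x [-0.004 -0.004 -1.   ] F [-6.52 -2.32  0.35] T [-0.352  1.188  0.13 ] g 0.528
scale frame tcp [-1.81 -3.68] F [-5.15 -4.62]
```

```bash
python3 -c "
from h import *
p,d=manip.grab_frame('side');q,_=manip.grab_frame('top')
im=np.hstack([cv2.resize(p[225:315,205:305],(400,360),interpolation=2),cv2.resize(q[170:260,151:251],(400,360),interpolation=2)])
im=cv2.convertScaleAbs(im,alpha=1.6,beta=15)
cv2.imwrite('pics/s5.png',im)"
```

```text
(no output)
```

View pics/s5.png

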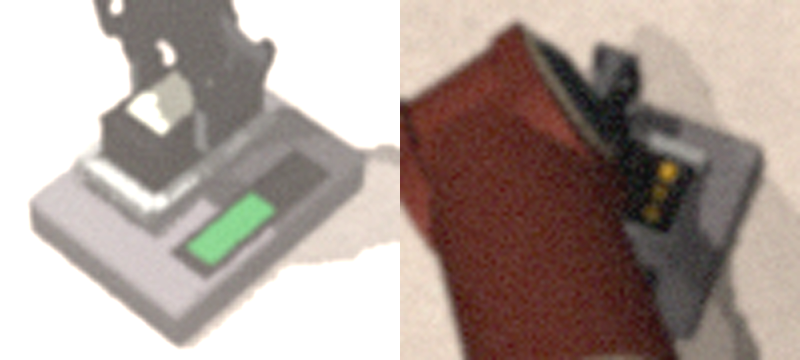

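```bash
python3 -c "
from h import *
a=np.radians(-22.3);e=np.array([[np.cos(a),np.sin(a)],[-np.sin(a),np.cos(a)]])
q,d=manip.grab_frame('top')
P=cloud('top',cv2.medianBlur(d,3));s=(P[...,:2]*1000-[542,193.5])@e.T
g=plane('top',np.stack(np.meshgrid(np.arange(560),np.arange(420)),-1).reshape(-1,2),.09)[:,:2].reshape(420,560,2)
s=(g*1000-[542,193.5])@e.T
m=(P[...,2]>.08)&(P[...,2]<.1)&(abs(s[...,0])<40)&(s[...,1]<-20)&(s[...,1]>-80)
print(m.sum())
for x0 in range(-30,30,6):
    k=m&(abs(s[...,0]-x0)<3)
    if k.sum(): print(x0,k.sum(),s[...,1][k].min().round(1))
k=m&(s[...,1]<-35); print('x extent',np.percentile(s[...,0][k],[0,2,50,98,100]).round(1))
"
```

```text
258
-24 12 -52.1
-18 30 -53.5
-12 29 -53.9
-6 34 -54.4
0 33 -54.0
6 35 -54.5
12 37 -54.1
18 38 -54.5
24 10 -50.6
x extent [-23.  -22.1  -0.2  21.2  22.5]
```

The measured −y end puts the battery at x≈−0.4, so it is on the long ledge, and y≈−6. It is therefore stuck by friction, not at the end ledge. I'll unload the pan a little more and keep pushing.

Request:
{"api": "step_arm", "payload": {"series": [{"x": -0.00028,"y": 0.00011,"z": 0.0003,"turn": 0,"jaw": 0},{"x": 0.00019,"y": 0.00046,"z": 0.0002,"turn": 0,"jaw": 0},{"x": 0,"y": 0,"z": 0,"turn": 0,"jaw": 0}]}}

```text
clock: 11.2
tcp_pos: [0.5398, 0.193, 0.0654]
eef_rot: [-0.464, 1.568, -2.424]
force: [-3.6, -0.5, -3.9]
grip_width: 0.523
```

Request:
{"api": "step_arm", "payload": {"series": [{"x": 0.00019,"y": 0.00046,"z": 0.0002,"turn": 0,"jaw": 0},{"x": 0,"y": 0,"z": 0,"turn": 0,"jaw": 0}]}}

```text
clock: 11.37
tcp_pos: [0.5404, 0.1943, 0.066]
eef_rot: [-0.722, 1.57, -2.681]
force: [-3.9, -0.1, -4.1]
grip_width: 0.529
```

```bash
python3 -c "
from h import *
sc()"
```

```text
t 11.37 tcp [540.4 194.3  66. ] jaw axis deg -22.26 tool x [-0.001 -0.    -1.   ] F [-3.94 -0.11 -4.14] T [-0.137  0.925  0.112] g 0.529
scale frame tcp [-1.82  0.16] F [-3.61 -1.59]
```

Request:
{"api": "step_arm", "payload": {"series": [{"x": 0,"y": 0,"z": -0.0005,"turn": 0,"jaw": 0},{"x": 0,"y": 0,"z": -0.0004,"turn": 0,"jaw": 0},{"x": 0,"y": 0,"z": 0,"turn": 0,"jaw": 0}]}}

```text
clock: 11.62
tcp_pos: [0.5406, 0.1949, 0.0656]
eef_rot: [-3.065, 1.57, 1.259]
force: [-4.2, -0.9, -3.3]
grip_width: 0.529
```

Request:
{"api": "step_arm", "payload": {"series": [{"x": 0.00015,"y": 0.00037,"z": 0,"turn": 0,"jaw": 0},{"x": 0,"y": 0,"z": 0,"turn": 0,"jaw": 0}]}}

```text
clock: 11.78
tcp_pos: [0.5406, 0.195, 0.0656]
eef_rot: [-1.183, 1.571, 3.141]
force: [-4.0, -0.9, -2.4]
grip_width: 0.529
```

```bash
python3 -c "
from h import *
sc()"
```

```text
t 11.78 tcp [540.6 195.   65.6] jaw axis deg -22.25 tool x [-0.  0. -1.] F [-4.03 -0.89 -2.4 ] T [-0.112  1.004  0.064] g 0.529
scale frame tcp [-1.81  0.82] F [-3.39 -2.35]
```

Request:
{"api": "step_arm", "payload": {"series": [{"x": 0.00015,"y": 0.00037,"z": -0.0003,"turn": 0,"jaw": 0},{"x": 0,"y": 0,"z": -0.0002,"turn": 0,"jaw": 0},{"x": 0,"y": 0,"z": 0,"turn": 0,"jaw": 0}]}}

```text
clock: 12.03
tcp_pos: [0.5409, 0.1955, 0.0651]
eef_rot: [-2.901, 1.57, 1.423]
force: [-3.8, -0.1, -1.8]
grip_width: 0.526
```

Request:
{"api": "step_arm", "payload": {"series": [{"x": 0.00015,"y": 0.00037,"z": 0,"turn": 0,"jaw": 0},{"x": 0,"y": 0,"z": 0,"turn": 0,"jaw": 0}]}}

```text
clock: 12.2
tcp_pos: [0.541, 0.1957, 0.065]
eef_rot: [-1.493, 1.571, 2.831]
force: [-5.0, -0.3, -1.5]
grip_width: 0.524
```

```bash
python3 -c "
from h import *
sc()"
```

```text
t 12.2 tcp [541.  195.7  65. ] jaw axis deg -22.25 tool x [-0.  0. -1.] F [-4.96 -0.26 -1.52] T [-0.089  1.105  0.173] g 0.524
scale frame tcp [-1.8   1.63] F [-4.49 -2.12]
```

Request:
{"api": "step_arm", "payload": {"series": [{"x": 0.00013,"y": 0.00032,"z": 0,"turn": 0,"jaw": 0},{"x": 0,"y": 0,"z": 0,"turn": 0,"jaw": 0}]}}

```text
clock: 12.37
tcp_pos: [0.541, 0.1959, 0.0649]
eef_rot: [-0.765, 1.57, -2.724]
force: [-4.5, -0.9, -2.9]
grip_width: 0.525
```

Request:
{"api": "step_arm", "payload": {"series": [{"x": 0.00013,"y": 0.00032,"z": 0,"turn": 0,"jaw": 0},{"x": 0,"y": 0,"z": 0,"turn": 0,"jaw": 0}]}}

```text
clock: 12.53
tcp_pos: [0.541, 0.196, 0.0649]
eef_rot: [-0.583, 1.57, -2.543]
force: [-4.7, -1.4, -1.4]
grip_width: 0.526
```

Request:
{"api": "step_arm", "payload": {"series": [{"x": 0.00013,"y": 0.00032,"z": 0,"turn": 0,"jaw": 0},{"x": 0,"y": 0,"z": 0,"turn": 0,"jaw": 0}]}}

```text
clock: 12.7
tcp_pos: [0.5411, 0.196, 0.0649]
eef_rot: [-0.402, 1.569, -2.362]
force: [-5.1, -1.2, -2.6]
grip_width: 0.529
```

```bash
python3 -c "
from h import *
sc()"
```

```text
t 12.7 tcp [541.1 196.   64.9] jaw axis deg -22.27 tool x [-0.001 -0.001 -1.   ] F [-5.12 -1.17 -2.58] T [-0.296  1.173  0.139] g 0.529
scale frame tcp [-1.81  1.91] F [-4.29 -3.03]
```

Request:
{"api": "step_arm", "payload": {"series": [{"x": 0.00013,"y": 0.00032,"z": 0,"turn": 0,"jaw": 0},{"x": 0.00013,"y": 0.00032,"z": 0,"turn": 0,"jaw": 0},{"x": 0,"y": 0,"z": 0,"turn": 0,"jaw": 0}]}}

```text
clock: 12.95
tcp_pos: [0.5411, 0.196, 0.0649]
eef_rot: [-0.32, 1.568, -2.28]
force: [-6.1, -2.0, -0.3]
grip_width: 0.529
```

Request:
{"api": "step_arm", "payload": {"series": [{"x": 0.00013,"y": 0.00032,"z": 0,"turn": 0,"jaw": 0},{"x": 0.00013,"y": 0.00032,"z": 0,"turn": 0,"jaw": 0},{"x": 0,"y": 0,"z": 0,"turn": 0,"jaw": 0}]}}

```text
clock: 13.2
tcp_pos: [0.5411, 0.196, 0.0649]
eef_rot: [-0.281, 1.567, -2.241]
force: [-6.8, -2.8, -0.2]
grip_width: 0.526
```

```bash
python3 -c "
from h import *
sc()"
```

```text
t 13.2 tcp [541.1 196.   64.9] jaw axis deg -22.28 tool x [-0.002 -0.003 -1.   ] F [-6.84 -2.75 -0.21] T [-0.59   1.431  0.145] g 0.526
scale frame tcp [-1.8   1.97] F [-5.28 -5.14]
```

Request:
{"api": "step_arm", "payload": {"series": [{"x": -0.00056,"y": 0.00023,"z": 0,"turn": 0,"jaw": 0},{"x": -0.00028,"y": 0.00011,"z": 0.0002,"turn": 0,"jaw": 0},{"x": 0,"y": 0,"z": 0,"turn": 0,"jaw": 0}]}}

```text
clock: 13.45
tcp_pos: [0.541, 0.196, 0.065]
eef_rot: [0.103, 1.568, -1.857]
force: [-5.0, -3.3, -1.2]
grip_width: 0.525
```

```bash
python3 -c "
from h import *
sc()"
```

```text
t 13.45 tcp [541. 196.  65.] jaw axis deg -22.3 tool x [-0.001 -0.003 -1.   ] F [-5.05 -3.31 -1.19] T [-0.627  1.126  0.201] g 0.525
scale frame tcp [-1.85  1.99] F [-3.41 -4.98]
```

Request:
{"api": "step_arm", "payload": {"series": [{"x": 0.00013,"y": 0.00032,"z": 0,"turn": 0,"jaw": 0},{"x": 0.00013,"y": 0.00032,"z": 0,"turn": 0,"jaw": 0},{"x": 0.00013,"y": 0.00032,"z": 0.0001,"turn": 0,"jaw": 0},{"x": 0,"y": 0,"z": 0,"turn": 0,"jaw": 0},{"x": 0,"y": 0,"z": 0,"turn": 0,"jaw": 0},{"x": 0,"y": 0,"z": 0,"turn": 0,"jaw": 0}]}}

```text
clock: 13.95
tcp_pos: [0.5411, 0.1961, 0.0651]
eef_rot: [-0.026, 1.566, -1.987]
force: [-6.3, -4.8, -1.2]
grip_width: 0.525
```

```bash
cat > v.py <<'E'
from h import *
sc()
a=np.radians(-22.3);e=np.array([[np.cos(a),np.sin(a)],[-np.sin(a),np.cos(a)]])
q,d=manip.grab_frame('top')
P=cloud('top',cv2.medianBlur(d,3))
g=plane('top',np.stack(np.meshgrid(np.arange(560),np.arange(420)),-1).reshape(-1,2),.09)[:,:2].reshape(420,560,2)
s=(g*1000-[542,193.5])@e.T
m=(P[...,2]>.08)&(P[...,2]<.1)&(abs(s[...,0])<40)&(s[...,1]<-20)&(s[...,1]>-80)
for x0 in range(-18,19,6):
    k=m&(abs(s[...,0]-x0)<3)
    if k.sum(): print(x0,k.sum(),s[...,1][k].min().round(1))
k=m&(s[...,1]<-30); print('x extent',np.percentile(s[...,0][k],[0,2,50,98,100]).round(1))
E
python3 v.py
```

```text
t 13.95 tcp [541.1 196.1  65.1] jaw axis deg -22.32 tool x [-0.002 -0.005 -1.   ] F [-6.33 -4.78 -1.25] T [-0.871  1.23   0.168] g 0.525
scale frame tcp [-1.85  2.02] F [-4.04 -6.83]
-18 31 -48.2
-12 30 -48.7
-6 32 -49.1
0 33 -48.7
6 30 -48.3
12 31 -48.8
18 32 -48.4
x extent [-22.8 -21.6  -0.2  21.6  22.6]
```

Pushing 6.8 N along y with only about 4 N on the long ledge and 2 N on the pan gives no motion, so the battery is seated on the end ledge. I'll ease most of the load off, settle it down and open gently.

Request:
{"api": "step_arm", "payload": {"series": [{"x": -0.00038,"y": -0.00092,"z": -0.0002,"turn": 0,"jaw": 0},{"x": -0.00038,"y": -0.00092,"z": -0.0002,"turn": 0,"jaw": 0},{"x": -0.0004,"y": 0.00017,"z": -0.0001,"turn": 0,"jaw": 0},{"x": 0,"y": 0,"z": 0,"turn": 0,"jaw": 0},{"x": 0,"y": 0,"z": 0,"turn": 0,"jaw": 0}]}}

```text
clock: 14.42
tcp_pos: [0.541, 0.196, 0.0649]
eef_rot: [0.707, 1.569, -1.253]
force: [-3.7, -3.6, -1.0]
grip_width: 0.529
```

```bash
python3 v.py
```

```text
t 14.42 tcp [541.  196.   64.9] jaw axis deg -22.31 tool x [ 0.001 -0.002 -1.   ] F [-3.74 -3.65 -0.98] T [-0.784  0.799  0.125] g 0.529
scale frame tcp [-1.91  1.95] F [-2.08 -4.8 ]
-18 31 -48.2
-12 29 -48.7
-6 31 -48.3
0 33 -48.7
6 30 -48.3
12 32 -49.7
18 32 -48.4
x extent [-22.8 -21.6   0.2  21.6  22.6]
```

Request:
{"api": "step_arm", "payload": {"series": [{"x": -0.00038,"y": -0.00092,"z": -0.0002,"turn": 0,"jaw": 0},{"x": 0,"y": 0,"z": 0,"turn": 0,"jaw": 0},{"x": 0,"y": 0,"z": 0,"turn": 0,"jaw": 56},{"x": 0,"y": 0,"z": 0,"turn": 0,"jaw": 58},{"x": 0,"y": 0,"z": 0,"turn": 0,"jaw": 60},{"x": 0,"y": 0,"z": 0,"turn": 0,"jaw": 63},{"x": 0,"y": 0,"z": 0,"turn": 0,"jaw": 66},{"x": 0,"y": 0,"z": 0,"turn": 0,"jaw": 70},{"x": 0,"y": 0,"z": 0,"turn": 0,"jaw": 75},{"x": 0,"y": 0,"z": 0,"turn": 0,"jaw": 75}]}}

```text
clock: 15.3
tcp_pos: [0.5401, 0.1967, 0.0646]
eef_rot: [2.818, 1.57, 0.858]
force: [-0.3, 0.0, -0.1]
grip_width: 0.75
```

```bash
python3 v.py
```

```text
t 15.3 tcp [540.1 196.7  64.6] jaw axis deg -22.26 tool x [ 0.  0. -1.] F [-0.31  0.04 -0.07] T [-0.016 -0.027 -0.049] g 0.75
scale frame tcp [-2.97  2.21] F [-0.3  -0.08]
-18 29 -48.2
-12 29 -48.7
-6 32 -49.1
0 33 -48.7
6 31 -49.2
12 31 -48.8
18 32 -48.4
x extent [-22.8 -21.6  -0.   21.6  22.6]
```

Request:
{"api": "step_arm", "payload": {"series": [{"x": 0,"y": 0,"z": 0.005,"turn": 0,"jaw": 80},{"x": 0,"y": 0,"z": 0.01,"turn": 0,"jaw": 80},{"x": 0,"y": 0,"z": 0.02,"turn": 0,"jaw": 80},{"x": 0,"y": 0,"z": 0.03,"turn": 0,"jaw": 80},{"x": 0,"y": 0,"z": 0.03,"turn": 0,"jaw": 80},{"x": 0,"y": -0.03,"z": 0.02,"turn": 0,"jaw": 80},{"x": 0,"y": -0.035,"z": 0,"turn": 0,"jaw": 80},{"x": 0,"y": -0.035,"z": 0,"turn": 0,"jaw": 80},{"x": 0,"y": -0.035,"z": 0,"turn": 0,"jaw": 80},{"x": 0,"y": -0.035,"z": 0,"turn": 0,"jaw": 80},{"x": 0,"y": -0.035,"z": 0,"turn": 0,"jaw": 80},{"x": 0,"y": -0.035,"z": 0,"turn": 0,"jaw": 80},{"x": 0,"y": -0.035,"z": 0,"turn": 0,"jaw": 80},{"x": 0,"y": -0.03,"z": 0,"turn": 0,"jaw": 80},{"x": 0,"y": 0,"z": 0,"turn": 0,"jaw": 80},{"x": 0,"y": 0,"z": 0,"turn": 0,"jaw": 80}]}}

```text
clock: 16.68
tcp_pos: [0.5398, -0.1113, 0.1803]
eef_rot: [1.021, 1.569, -0.944]
force: [0.5, 0.7, 0.4]
grip_width: 0.799
```

```bash
python3 - <<'E'
from h import *
st()
B={"top":(151,175,100,90),"side":(205,215,100,105)}
ims=[]
for n in B:
    p,d=manip.grab_frame(n)
    print(n,"bat",rect(n,d,B[n],.075,.11,.09),"pan",rect(n,d,B[n],.044,.075,.053))
    print(n,"hous",rect(n,d,B[n],.026,.15,.034))
    x,y,w,h=B[n]; ims.append(cv2.resize(p[y:y+90,x:x+w],(400,360),interpolation=2))
    p0=cv2.imread(f'pics/{n}0.png'); 
    if n=="top":
        g=cv2.absdiff(p,p0).max(2)
        for k,(u,v) in dict(jar=(125,182),driver=(127,280),tyre=(269,139),tray=(444,152)).items(): print(k,(g[v-32:v+32,u-32:u+32]>50).sum())
cv2.imwrite('pics/f.png',cv2.convertScaleAbs(np.hstack(ims),alpha=1.5,beta=10))
E
```

```text
t 16.68 tcp [ 539.8 -111.3  180.3] jaw axis deg -22.57 tool x [ 0.001 -0.001 -1.   ] F [0.53 0.66 0.4 ] T [ 0.082  0.012 -0.015] g 0.799
top bat {'c': array([541.1, 192.2]), 'size': array([100.9,  48.9]), 'ang': 67.7, 'mc': array([541.3, 192.8]), 'mang': 67.8, 'msz': array([45.8, 97.2]), 'z': 89.8} pan {'c': array([542. , 193.6]), 'size': array([116.9,  64.9]), 'ang': 67.9, 'mc': array([539.4, 182. ]), 'mang': 65.2, 'msz': array([ 84.6, 127.5]), 'z': 55.3}
top hous {'c': array([525.4, 199.1]), 'size': array([173.1, 133.4]), 'ang': 67.9, 'mc': array([525. , 199.6]), 'mang': 67.4, 'msz': array([129.1, 169. ]), 'z': 35.1}
jar 0
driver 0
tyre 0
tray 0
side bat {'c': array([536.7, 199.6]), 'size': array([107.4,  58.8]), 'ang': 67.7, 'mc': array([537. , 200.8]), 'mang': 68.9, 'msz': array([ 53.9, 102.4]), 'z': 89.8} pan {'c': array([540.5, 193.4]), 'size': array([120.4,  73.6]), 'ang': 67.6, 'mc': array([533.7, 211.8]), 'mang': 51.4, 'msz': array([ 51.5, 123. ]), 'z': 57.4}
side hous {'c': array([527.9, 198.4]), 'size': array([180.3, 153.7]), 'ang': 67.9, 'mc': array([524.8, 203.5]), 'mang': 82.7, 'msz': array([140.9, 173.7]), 'z': 35.5}
```

View pics/f.png

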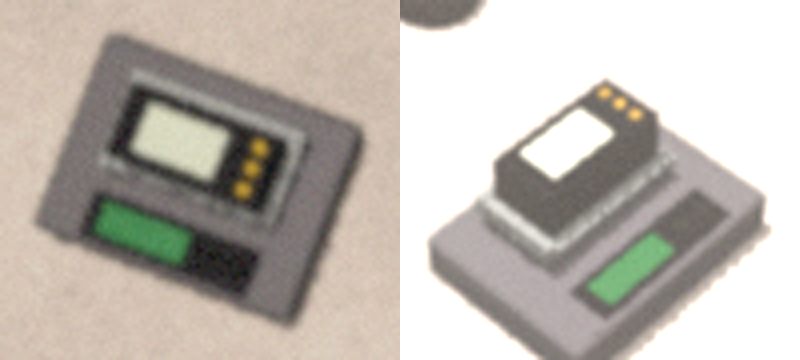

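The final views show the battery flat on the pan, square (67.8° against 67.9°), with its top at 90 mm and the bystanders unmoved. The centre reads about −0.3 mm in x and −1.1 mm in y against the pan, close to the limit in y. With plenty of time left, I'll confirm the end-ledge seating with a gentle push on the free battery's −y end, using shut fingers.

Request:
{"api": "step_arm", "payload": {"series": [{"x": -0.0032,"y": 0.0295,"z": 0,"turn": 0,"jaw": 0},{"x": -0.0032,"y": 0.0295,"z": 0,"turn": 0,"jaw": 0},{"x": -0.0032,"y": 0.0295,"z": 0,"turn": 0,"jaw": 0},{"x": -0.0032,"y": 0.0295,"z": 0,"turn": 0,"jaw": 0},{"x": -0.0032,"y": 0.0295,"z": 0,"turn": 0,"jaw": 0},{"x": -0.0032,"y": 0.0295,"z": 0,"turn": 0,"jaw": 0},{"x": -0.0032,"y": 0.0295,"z": 0,"turn": 0,"jaw": 0},{"x": -0.0032,"y": 0.0295,"z": 0,"turn": 0,"jaw": 0},{"x": 0,"y": 0,"z": 0,"turn": 0,"jaw": 0},{"x": 0,"y": 0,"z": 0,"turn": 0,"jaw": 0},{"x": 0,"y": 0,"z": -0.025,"turn": 0,"jaw": 0},{"x": 0,"y": 0,"z": -0.025,"turn": 0,"jaw": 0},{"x": 0,"y": 0,"z": -0.025,"turn": 0,"jaw": 0},{"x": 0,"y": 0,"z": -0.02,"turn": 0,"jaw": 0},{"x": 0,"y": 0,"z": -0.01,"turn": 0,"jaw": 0},{"x": 0,"y": 0,"z": -0.008,"turn": 0,"jaw": 0},{"x": 0,"y": 0,"z": 0,"turn": 0,"jaw": 0},{"x": 0,"y": 0,"z": 0,"turn": 0,"jaw": 0}]}}

```text
clock: 18.28
tcp_pos: [0.5149, 0.1276, 0.0671]
eef_rot: [2.23, 1.57, 0.27]
force: [-0.4, 0.0, 0.2]
grip_width: -0.0
```

```bash
python3 -c "
from h import *
sc()"
```

```text
t 18.28 tcp [514.9 127.6  67.1] jaw axis deg -22.26 tool x [ 0.001  0.    -1.   ] F [-0.43  0.05  0.24] T [-0.026 -0.007 -0.023] g -0.0
scale frame tcp [ -0.1  -71.25] F [-0.42 -0.12]
```

Request:
{"api": "step_arm", "payload": {"series": [{"x": 0.00038,"y": 0.00092,"z": 0,"turn": 0,"jaw": 0},{"x": 0.00038,"y": 0.00092,"z": 0,"turn": 0,"jaw": 0},{"x": 0.00038,"y": 0.00092,"z": 0,"turn": 0,"jaw": 0},{"x": 0.00038,"y": 0.00092,"z": 0,"turn": 0,"jaw": 0},{"x": 0.00038,"y": 0.00092,"z": 0,"turn": 0,"jaw": 0},{"x": 0.00038,"y": 0.00092,"z": 0,"turn": 0,"jaw": 0},{"x": 0.00038,"y": 0.00092,"z": 0,"turn": 0,"jaw": 0},{"x": 0.00038,"y": 0.00092,"z": 0,"turn": 0,"jaw": 0},{"x": 0,"y": 0,"z": 0,"turn": 0,"jaw": 0},{"x": 0,"y": 0,"z": 0,"turn": 0,"jaw": 0}]}}

```text
clock: 19.12
tcp_pos: [0.5174, 0.135, 0.0665]
eef_rot: [-1.368, 1.571, 2.956]
force: [-0.3, -0.9, 0.0]
grip_width: -0.001
```

Request:
{"api": "step_arm", "payload": {"series": [{"x": 0.00019,"y": 0.00046,"z": 0,"turn": 0,"jaw": 0},{"x": 0.00019,"y": 0.00046,"z": 0,"turn": 0,"jaw": 0},{"x": 0.00019,"y": 0.00046,"z": 0,"turn": 0,"jaw": 0},{"x": 0.00019,"y": 0.00046,"z": 0,"turn": 0,"jaw": 0},{"x": 0,"y": 0,"z": 0,"turn": 0,"jaw": 0}]}}

```text
clock: 19.53
tcp_pos: [0.5182, 0.1369, 0.0666]
eef_rot: [-3.032, 1.571, 1.292]
force: [0.2, 0.6, 0.2]
grip_width: -0.0
```

```bash
python3 -c "
from h import *
sc()"
```

```text
t 19.53 tcp [518.2 136.9  66.6] jaw axis deg -22.25 tool x [ 0.  0. -1.] F [0.15 0.65 0.16] T [-0.008 -0.019 -0.017] g -0.0
scale frame tcp [ -0.52 -61.38] F [-0.1   0.66]
```

Request:
{"api": "step_arm", "payload": {"series": [{"x": 0.00019,"y": 0.00046,"z": 0,"turn": 0,"jaw": 0},{"x": 0.00019,"y": 0.00046,"z": 0,"turn": 0,"jaw": 0},{"x": 0,"y": 0,"z": 0,"turn": 0,"jaw": 0}]}}

```text
clock: 19.78
tcp_pos: [0.5186, 0.1377, 0.0666]
eef_rot: [-2.575, 1.571, 1.749]
force: [-0.3, 0.3, 0.1]
grip_width: -0.001
```

Request:
{"api": "step_arm", "payload": {"series": [{"x": 0.00019,"y": 0.00046,"z": 0,"turn": 0,"jaw": 0},{"x": 0.00019,"y": 0.00046,"z": 0,"turn": 0,"jaw": 0},{"x": 0,"y": 0,"z": 0,"turn": 0,"jaw": 0}]}}

```text
clock: 20.03
tcp_pos: [0.5186, 0.1377, 0.0666]
eef_rot: [-0.283, 1.569, -2.243]
force: [-0.8, -2.2, 1.5]
grip_width: -0.001
```

Request:
{"api": "step_arm", "payload": {"series": [{"x": 0.00019,"y": 0.00046,"z": 0,"turn": 0,"jaw": 0},{"x": 0,"y": 0,"z": 0,"turn": 0,"jaw": 0}]}}

```text
clock: 20.2
tcp_pos: [0.5186, 0.1378, 0.0666]
eef_rot: [-0.276, 1.568, -2.236]
force: [-1.7, -4.3, 4.0]
grip_width: 0.003
```

Request:
{"api": "step_arm", "payload": {"series": [{"x": 0.00019,"y": 0.00046,"z": 0,"turn": 0,"jaw": 0},{"x": 0,"y": 0,"z": 0,"turn": 0,"jaw": 0}]}}

```text
clock: 20.37
tcp_pos: [0.5186, 0.1377, 0.0666]
eef_rot: [-0.265, 1.567, -2.225]
force: [-3.3, -4.6, 4.5]
grip_width: 0.003
```

```bash
python3 -c "
from h import *
sc()"
```

```text
t 20.37 tcp [518.6 137.7  66.6] jaw axis deg -22.32 tool x [-0.002 -0.003 -1.   ] F [-3.26 -4.61  4.52] T [-0.948  0.456  0.003] g 0.003
scale frame tcp [ -0.52 -60.48] F [-1.26 -5.51]
```

Request:
{"api": "step_arm", "payload": {"series": [{"x": 0,"y": 0,"z": 0.0005,"turn": 0,"jaw": 0},{"x": 0,"y": 0,"z": 0.0003,"turn": 0,"jaw": 0},{"x": 0,"y": 0,"z": 0,"turn": 0,"jaw": 0}]}}

```text
clock: 20.62
tcp_pos: [0.5186, 0.1379, 0.0669]
eef_rot: [-0.34, 1.568, -2.301]
force: [-1.7, -4.2, -0.1]
grip_width: -0.001
```

```bash
python3 -c "
from h import *
sc()"
```

```text
t 20.62 tcp [518.6 137.9  66.9] jaw axis deg -22.32 tool x [-0.002 -0.002 -1.   ] F [-1.66 -4.22 -0.14] T [-1.035  0.322 -0.041] g -0.001
scale frame tcp [ -0.53 -60.33] F [ 0.06 -4.53]
```

The free battery takes 4.5 N with no vertical load and does not move, above the 3 N free-sliding limit. It is seated on the end ledge, so I'll back off and rise.

Request:
{"api": "step_arm", "payload": {"series": [{"x": -0.00038,"y": -0.00092,"z": 0,"turn": 0,"jaw": 0},{"x": -0.00076,"y": -0.00184,"z": 0,"turn": 0,"jaw": 0},{"x": -0.0015,"y": -0.0037,"z": 0,"turn": 0,"jaw": 0},{"x": -0.0038,"y": -0.0092,"z": 0,"turn": 0,"jaw": 0},{"x": -0.0038,"y": -0.0092,"z": 0.01,"turn": 0,"jaw": 0},{"x": 0,"y": -0.01,"z": 0.03,"turn": 0,"jaw": 0},{"x": 0,"y": -0.02,"z": 0.03,"turn": 0,"jaw": 0},{"x": 0,"y": -0.03,"z": 0.03,"turn": 0,"jaw": 0},{"x": 0,"y": -0.035,"z": 0.01,"turn": 0,"jaw": 0},{"x": 0,"y": -0.035,"z": 0,"turn": 0,"jaw": 0},{"x": 0,"y": -0.035,"z": 0,"turn": 0,"jaw": 0},{"x": 0,"y": -0.035,"z": 0,"turn": 0,"jaw": 0},{"x": 0,"y": -0.03,"z": 0,"turn": 0,"jaw": 0},{"x": 0,"y": 0,"z": 0,"turn": 0,"jaw": 0},{"x": 0,"y": 0,"z": 0,"turn": 0,"jaw": 0}]}}

```text
clock: 21.87
tcp_pos: [0.5083, -0.1178, 0.1775]
eef_rot: [1.092, 1.57, -0.873]
force: [0.8, 0.9, 1.0]
grip_width: -0.005
```

```bash
python3 - <<'E'
from h import *
st()
p,d=manip.grab_frame("top");B=(151,175,100,90)
for lo in(.07,.08,.086): print("bat",rect("top",d,B,lo,.11,.09))
# other cue: black/pale battery edges against ledges, by brightness profile along scale axes at ledge-top height
g=cv2.absdiff(p,cv2.imread("pics/top0.png")).max(2)
for k,(u,v) in dict(jar=(125,182),driver=(127,280),tyre=(269,139),tray=(444,152)).items(): print(k,(g[v-32:v+32,u-32:u+32]>50).sum())
print(manip.hand_in())
E
```

```text
t 21.87 tcp [ 508.3 -117.8  177.5] jaw axis deg -22.6 tool x [ 0.001 -0.001 -1.   ] F [0.84 0.86 1.  ] T [ 0.009 -0.03  -0.028] g -0.005
bat {'c': array([541.5, 192. ]), 'size': array([100.9,  49.6]), 'ang': 67.6, 'mc': array([541.3, 192.4]), 'mang': 67.7, 'msz': array([45.9, 97.9]), 'z': 89.7}
bat {'c': array([541.8, 192.6]), 'size': array([99.6, 49.6]), 'ang': 67.6, 'mc': array([541.5, 193. ]), 'mang': 67.7, 'msz': array([45.9, 96.6]), 'z': 89.7}
bat {'c': array([541.9, 192.8]), 'size': array([99.1, 49.5]), 'ang': 67.6, 'mc': array([541.4, 193.2]), 'mang': 67.8, 'msz': array([44.9, 95.6]), 'z': 89.8}
jar 0
driver 0
tyre 0
tray 0
the job is handed in; nothing more can be done
None
```

The battery is on the scale's pan against both ledges, released, and the job was handed in at about 22 s. No verdict is reported.

**What I did:** I picked the battery up across its 46 mm width and set it lightly on the pan, a few mm short of both ledges. Still gripped, I pressed it onto the long ledge at about 5–6 N wrist force. I then slid it along that ledge to the end ledge, reaching about 7 N, and let go. As a check, I pushed the free battery's −y end with shut fingers. It took 4.5 N with no vertical load and did not move, which is above the 3 N sliding limit, so it was seated.

**Last checks (top camera):**
- **Height and squareness:** the top of the battery is at 90 mm, so it lies flat. It is square to the pan within about 0.2°.
- **Centre:** it is about 0.3 mm in x and 0.7 mm in y from the measured pan centre, within the 2 mm limit. Including more of the side face in the mask made y read about 1.2–1.4 mm.
- **Bystanders:** the pictures of the jar, driver, tyre and tray show no change.

**Disagreements:**
- **Gripper position:** its measured position at the ledges was about 2 mm off the camera estimate in both directions, about the stated calibration error. I relied on force there.
- **Side camera:** its outlines of the battery were inflated by the side faces, so I used it only for heights and viewing.
- **Sticking:** the slide was jerky, and at one point the battery hung about 1.4 mm above the pan while still against the long ledge.

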